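# Pull the dust extractor's filter and hold it up for inspection

## Task

First slide the steel dust tray along the bench, without lifting it, between the guide rails on the extractor's right side until it is fully home against the housing. Then swing the cover flap on top of the extractor up until it stands upright, draw the filter cassette hidden beneath it up out of its slot, and present it over the docked tray: upright over the middle of the tray, its lower edge about 10 cm above the bench, one broad pleated face turned to the front edge of the bench where the robot stands. Finish while still holding it there in the gripper, flap open and tray home, and leave the yellow brush and the roll of tape beside the work where they are.

Things in the scene. Friction and masses are not known exactly. Their poses are not given: they have to be found in the camera images.
- extractor: Cordless bench dust extractor, a fixed grey steel box 130 mm high, 200 mm wide (its y, -100..+100) and 250 mm deep (its x: front grille at -100, back at +150, black battery behind it to +193). Origin on the bench; x points from its front to its back, z up. The flap covers a service well in its top; the dock for the tray is on its right side (the y = -100 face).
- dock_end (a point): Point on the bench at the foot of the right wall, x 0, y -100 mm of the extractor, where the tray's end wall comes up against it. Either side of it two steel rails 13 mm high run out along y: inner faces at x +-59 mm, straight to y -160, then flaring to x +-73 (outside +-80) at y -186.
- flap (a joint): Hinge of the cover flap on the extractor's top, rad: 0 closed, 1.57 upright, 1.8 at its stop; hinge line along the extractor's y at the back of the well. Starts nearly closed. A friction hinge: the flap stays at whatever angle it is left (about 3 N at the fin to move it).
- flap_hinge (a point): Point on the flap's hinge line in the middle of its width, at x 58, y 0, z 133 mm of the extractor.
- flap_fin (a point): Grip point on the black pull fin on the flap near its front edge: 125 mm in front of the hinge line and 29 mm above it when closed. The fin is 14 mm thick (extractor y), 30 mm long, 34 mm high; this point is 26 mm above the flap (sheet 146 x 170 x 6 mm). Pinched across its thickness, the fin turns between the fingers: the gripper can stay pointing down as the flap swings.
- cassette: Filter cassette in its slot under the flap: black-framed panel of white pleats 100 mm long (its x), 18 mm thick (its y, normal to the broad faces), 70 mm tall, orange pull tab on top. Origin in the middle of its lower edge, z up. In the slot its axes are parallel to the extractor's, lower edge at z 25 mm, 2 mm play all round. About 0.13 kg.
- cassette_tab (a point): Grip point on the cassette's orange tab: 84 mm above the lower edge. The tab is 40 mm long (cassette x), 12 mm thick (y), and spans 69 to 96 mm above the lower edge; in the slot it stands about 28 mm proud of the well floor, its top 9 mm below the rim.
- tray: Shallow open steel dust tray, loose on the bench, 110 mm (its x) by 120 mm (its y), walls 18 mm high, about 0.3 kg. Origin at the centre of its underside, z up. Its +y end goes into the dock: fully home its axes are parallel to the extractor's and its origin is 60 mm from dock_end, with 4 mm play to each rail.
- tray_fin (a point): Grip point on the tray's black pull fin, outside the tray's -y end wall: 74 mm from the tray's origin towards -y, 24 mm above the bench. The fin is 14 mm thick (tray x), 28 mm long (tray y) and its top is 34 mm above the bench.
- bench_frame (a point): Fixed point on the bench top, axes as the world's: x points away from the robot, square to the bench's front edge.
- scrub_brush: Yellow scrubbing brush, 44 x 84 x 56 mm, a bystander behind the dock. Origin under its centre.
- masking_tape: Roll of masking tape lying flat, 104 mm wide, 25 mm high, a bystander beside the tray's path, behind it. Origin under its centre.
- slot_mouth (a point): Centre of the cassette's slot (104 x 22 mm, long side along the extractor's x) in the well floor, at x -15, y 0, z 93 mm of the extractor. The slot is 68 mm deep. The well is open at the top once the flap is up: x -83..+50, y -75..+75, rim at z 130.

How it is judged:
By the outcome, as a careful person would: the job done as asked, in the order asked, and still so for the second after the job is handed in, while the arm keeps its last pose, push and grip.
It also fails if it takes over 72 s, if anything falls off the work surface, if the arm or the gripper's body presses on something with over 40 N, if the wrist force passes 120 N, or if a joint passes its speed limit or range.

## Robot

A 6-joint arm with a two-finger parallel gripper is mounted at the origin on a cart in front of the work surface, level with it; the furniture and walls round the work are solid. World frame = base frame: x ahead of the robot, y to its left, z up, the work surface at z = 0. Lengths are in mm, angles in rad, forces in N, time in s.
With the tool pointing down it reaches from about 350 to 975 mm from the base axis. Payload 7.1 kg.
Tool frame: the origin (TCP) lies midway between the tips of the shut fingers; the grasp point (between the pads) lies 19 mm behind it (ctrl.grip_depth is the distance from the TCP to the grasp point, in mm); z points along the fingers, y is the line along which they close (so a half turn about z gives the same grasp; the last joint's range is limited). The gripper opens to 88 mm and grips with 3 to 60 N. Pads are 20 mm wide; open, the fingers measure 115 mm over their backs; the gripper's body (75 mm by 178 mm) begins 61 mm behind the grasp point.
Start: joints at [-1.215, 0.423, 1.63, -0, 1.089, -0.019], TCP at [228.82, -581.589, 222.675] pointing down, gripper open.
Joint ranges: [-3, 3], [-0.9, 2.11], [0.09, 2.58], [-1.31, 4.45], [0.11, 2.69], [-2.54, 2.54]. Speed limits (rad/s): [2.39, 2.39, 3.01, 3.14, 3.14, 3.14].

## Interface

Orientations are given as a rotation vector (axis times angle).
In Python, from workcell import get_obs, vision, ctrl gives the robot as it stands.
- The arm moves only by the tool step_arm, never from a script. Its argument "plan" is a list of rows, each a list of 7 numbers: the opening, from -1 (shut) to 1 (fully open), then the shift along the tool's x, y, z as a fraction of full scale, then the turn, a rotation vector about the tool's x, y, z as a fraction of full scale. In form: [[fingers, dx, dy, dz, wx, wy, wz], ...]. A call has 1 to 20 rows; each row shifts and turns the commanded pose from where the row before left it, along the tool's axes as they then stand; what a row does not reach is not made up. Full scale, the value 1, is 50 mm for a shift and 0.12 rad for a turn. A row lasts 1/8 s, in which the tool goes at most 62.5 mm and 10.7 degrees, less where a joint would pass 70% of its speed; a pose out of reach is approached as far as the arm can. A call with a number of a shift or a turn outside -1 to 1 is refused whole. A call with a gripper value outside its range is refused whole. The fingers move at their own pace and stop on an object; the grip force is fixed at half the most. Time passes only in rows, so rows that do not move let the fingers close. It gives the time, the measured TCP pose, the force, the opening and the grip force at its end, in the units of the state.
- get_obs(): the state, without advancing time (a new reading comes with each control period).
- vision.get_image(name): name is "scene" or "top"; returns a dict with "pixels" (400x640x3 uint8, red, green, blue), "depth" (400x640 float32, mm along the optical axis (not along the pixel's ray), 0 where there is no reading), "fx", "fy", "cx", "cy" (pixels), "T" (4x4, takes a point from camera to world coordinates). Camera axes: x right, y down, z forward; pixel columns grow to the right and rows downward; lengths in mm; the calibration is good to about 2 mm. A picture is of the moment at which its call begins.
- ctrl.close_job(): hands the job in; it is judged then, once.
The state is a dict: "t": time; "qpos": joint angles; "qvel": joint speeds; "joint_torque": joint torques, N m; "ee_pos": TCP position; "orientation": TCP orientation; "ft_force": force on the tool from outside, world axes, zero at the start; "moment": the same for the moment, N m; "width": finger opening in mm; "grasp_force": force on a finger pad.
Only numpy, scipy, OpenCV 4.12 (cv2) and the standard library are available. Lean on these libraries where they do the work, as an engineer would, in place of code of your own. Each camera call takes 0.05 s, during which the arm holds its last target. There are 200 camera calls.

## Working session

There is one attempt and no reset: what is moved stays moved. The work goes in short steps, Python scripts to look and compute and a tool call to move; the robot and the scene stay as the last step left them, time stands still between calls to the robot, and variables do not carry over. Pictures are saved under pics/ and viewed, at most 10 in all, crops included, and the job is handed in when it is done.

Besides the shell and the picture viewer there is one more tool, called in YAML: its name, and indented under it one key for each argument. step_arm: Moves the arm, as the interface text tells. Its arguments: {"type":"object","properties":{"plan":{"type":"array","items":{"type":"array","items":{"type":"number","minimum":-1,"maximum":1}}}},"required":["plan"]}

```bash
mkdir -p pics; ls
python3 - <<'E'
from workcell import get_obs, vision, ctrl
import cv2, numpy as np
o=get_obs(); print({k:np.round(v,3).tolist() for k,v in o.items()})
for n in("scene","top"):
    i=vision.get_image(n); cv2.imwrite(f"pics/{n}0.png",i["pixels"][:,:,::-1]); np.savez(f"pics/{n}0.npz",**i)
    print(n,i["fx"],i["fy"],i["cx"],i["cy"],np.round(i["T"],3).tolist(), (i["depth"]>0).mean())
E
```

```text
pics
{'t': 0.0, 'qpos': [-1.215, 0.424, 1.631, -0.0, 1.089, -0.019], 'qvel': [0.0, -0.002, 0.001, 0.001, 0.0, 0.003], 'joint_torque': [-0.002, -54.463, -27.366, 0.064, 0.023, -0.0], 'ee_pos': [228.621, -581.083, 221.914], 'orientation': [-3.085, -0.585, 0.0], 'ft_force': [-0.662, -0.641, -0.544], 'moment': [0.009, 0.01, 0.0], 'grasp_force': 0.0, 'width': 87.809}
scene 496.8944831333073 496.8944831333073 322.99612602600826 186.65442697993905 [[-0.965, -0.209, 0.157, 421.718], [-0.261, 0.745, -0.614, 751.693], [0.012, -0.634, -0.774, 1057.576], [0.0, 0.0, 0.0, 1.0]] 0.99613671875
top 396.2190130263658 396.2190130263658 319.6872950555032 191.57794882474468 [[-0.014, -0.983, 0.182, 437.328], [-1.0, 0.012, -0.01, 17.048], [0.008, -0.182, -0.983, 959.288], [0.0, 0.0, 0.0, 1.0]] 0.99598828125
```

View pics/scene0.png

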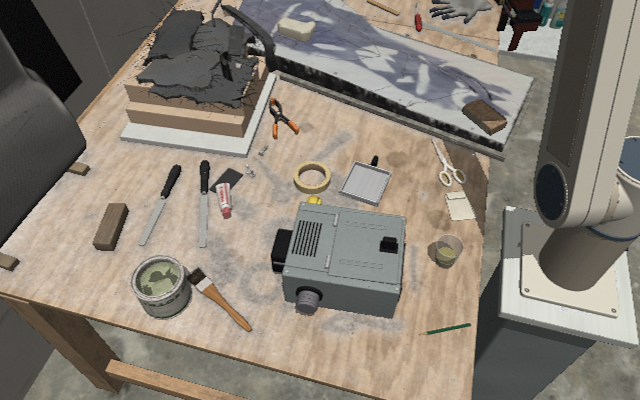

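View pics/top0.png

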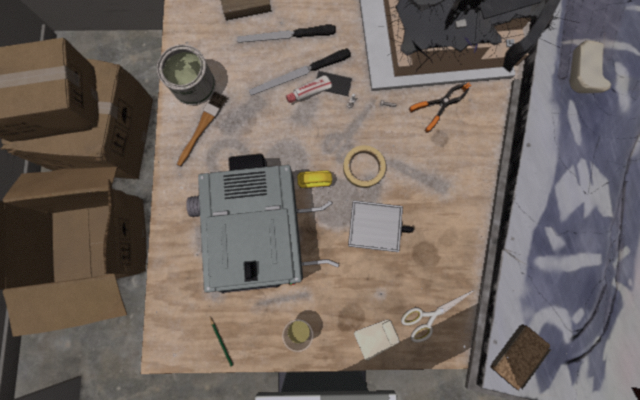

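The scene view shows the extractor at (345,260) with its flap fin at (389,244) and the tray at (365,182). In the top view the extractor is at (250,228) with its fin at (251,270). The tray is at (376,227) with its fin at (407,229), the rails at about (318,207) and (320,263), the brush at (316,179) and the tape at (365,166).

```bash
cat > h.py <<'E'
import numpy as np, cv2
def cloud(i):
    v,u=np.mgrid[0:400,0:640]; d=i["depth"].astype(float)
    P=np.stack([(u-i["cx"])/i["fx"]*d,(v-i["cy"])/i["fy"]*d,d],-1)
    return P@i["T"][:3,:3].T+i["T"][:3,3]
def ray(i,u,v,z):
    d=i["T"][:3,:3]@np.array([(u-i["cx"])/i["fx"],(v-i["cy"])/i["fy"],1]); o=i["T"][:3,3]
    return o+d*(z-o[2])/d[2]
def plane(i,z):  # every pixel cast on plane z
    v,u=np.mgrid[0:400,0:640]
    D=np.stack([(u-i["cx"])/i["fx"],(v-i["cy"])/i["fy"],np.ones(u.shape)],-1)@i["T"][:3,:3].T; o=i["T"][:3,3]
    return o+D*((z-o[2])/D[...,2])[...,None]
def box(i,m): # min-area rect
    return 
def big(m):
    n,l,s,c=cv2.connectedComponentsWithStats(m.astype(np.uint8)); k=1+np.argmax(s[1:,4]); return l==k
E
python3 - <<'E'
from h import *
I={n:dict(np.load(f"pics/{n}0.npz")) for n in("scene","top")}
def rect(P): 
    r=cv2.minAreaRect(P[:,:2].astype(np.float32)); return np.round(r[0],1),np.round(r[1],1),round(r[2],2)
for n,i in I.items():
    P=cloud(i); px=i["pixels"].astype(int); V=px.max(-1); S=V-px.min(-1)
    R=(P[...,0]>300)&(P[...,0]<800)&(abs(P[...,1])<350)
    print(n,"bench z",np.percentile(P[R&(abs(P[...,2])<12)][:,2],[5,50,95]).round(1))
    m=big(R&(P[...,2]>122)&(P[...,2]<145)); q=P[m]; print("extr top",rect(q),np.percentile(q[:,2],[5,25,50,75,95]).round(1))
    print("  corners",cv2.boxPoints(cv2.minAreaRect(q[:,:2].astype(np.float32))).round().tolist())
    blk=R&(V<45)
    m=blk&(P[...,2]>140); m=big(m); q=P[m]; print("flapfin",len(q),rect(q),q.mean(0).round(1),q.max(0).round(1)); 
    t=q[q[:,2]>q[:,2].max()-5]; print("  top",rect(t),t.mean(0).round(1))
    for nm,lo,hi,y0,y1 in(("tray",5,24,-280,-80),):
        m=big(R&(S<25)&(P[...,2]>lo-4)&(P[...,2]<hi)&(P[...,1]<y1)&(P[...,1]>y0)&(V>90)); q=P[m]; w=q[q[:,2]>11]; print("tray",rect(q),"walls",rect(w),q[:,2].min(),q[:,2].max()); 
        print("  corners",cv2.boxPoints(cv2.minAreaRect(w[:,:2].astype(np.float32))).round().tolist())
        vv,uu=np.where(m); print("  px",uu.min(),uu.max(),vv.min(),vv.max())
    m=blk&(P[...,2]>12)&(P[...,2]<45)&(P[...,1]<-150)&(P[...,1]>-300)&(P[...,0]<620)
    if m.any(): m=big(m); q=P[m]; print("trayfin",len(q),rect(q),q.mean(0).round(1),q.max(0).round(1))
    m=big(R&(S>100)&(px[...,2]<60)&(P[...,2]>20)&(px[...,1]>120)); q=P[m]; print("brush",rect(q),q.mean(0).round(1),q.min(0).round(),q.max(0).round())
    m=R&(P[...,2]>6)&(P[...,2]<20)&(P[...,1]>-140)&(P[...,1]<0)&(P[...,0]<560)&(P[...,0]>300); q=P[m]; print('rails?',len(q));
E
```

```text
scene bench z [-3.4  0.2  5.2]
extr top (array([518.5, 160. ]), array([250.4, 203.9]), 5.11) [127.5 130.2 134.2 139.4 142.5]
  corners [[385.0, 250.0], [403.0, 47.0], [652.0, 70.0], [634.0, 273.0]]
flapfin 235 (array([426.5, 152. ]), array([26.5, 37.4]), 89.1) [426.7 155.8 158.4] [445.1 165.1 179.3]
  top (array([427.9, 153. ]), array([25.1, 11. ]), 4.0) [427.2 153.3 175.7]
tray (array([ 535. , -137.8]), array([125.1, 130.5]), 83.84) walls (array([ 526.8, -131. ]), array([114.9, 111.4]), 83.07) 1.0182285258324555 22.59475121662399
  corners [[465.0, -181.0], [575.0, -195.0], [589.0, -81.0], [478.0, -67.0]]
  px 334 390 161 199
trayfin 45 (array([ 514.6, -196.6]), array([29.6, 10.3]), 72.09) [ 515.6 -192.8   29.4] [ 522.9 -181.7   39.1]Traceback (most recent call last):
  File "<stdin>", line 20, in <module>
  File "h.py", line 16, in big
    n,l,s,c=cv2.connectedComponentsWithStats(m.astype(np.uint8)); k=1+np.argmax(s[1:,4]); return l==k
                                                                      ~~~~~~~~~^^^^^^^^^
    return _wrapfunc(a, 'argmax', axis=axis, out=out, **kwds)
    return bound(*args, **kwds)
ValueError: attempt to get argmax of an empty sequence
```

Run:
```python
import cv2
a=cv2.imread("pics/top0.png")[150:300,180:430]; cv2.imwrite("pics/topc.png",cv2.resize(a,None,fx=3.2,fy=3.2,interpolation=cv2.INTER_CUBIC))
```

```text
(no output)
```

View pics/topc.png

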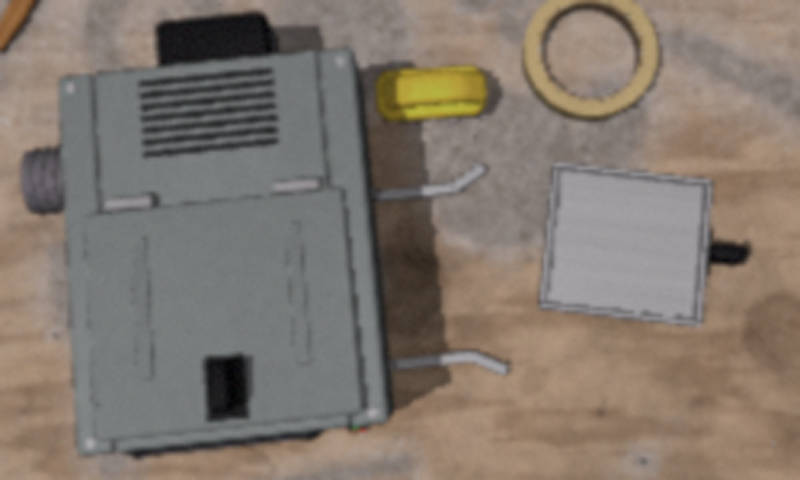

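The crop (offset (180,150), scale 3.2) shows the extractor roof corners at about (63,78), (356,50), (388,418) and (78,452). The tray corners are at (553,165), (711,181), (700,323) and (542,305), with its fin at (729,252). The rails are at (375,195)-(455,187) and (395,364)-(475,357).

Run:
```python
from h import *
I={n:dict(np.load(f"pics/{n}0.npz")) for n in("scene","top")}
i=I["top"]; C=lambda p,z: ray(i,180+(p[0]+.5)/3.2-.5,150+(p[1]+.5)/3.2-.5,z)[:2].round(1)
for nm,z,pts in(("extr corners",130,[(63,78),(356,50),(388,418),(78,452)]),("tray",18,[(553,165),(711,181),(700,323),(542,305)]),
  ("trayfin",34,[(729,245)]),("railU",13,[(378,195),(455,187),(485,168)]),("railL",13,[(395,364),(470,356),(507,370)]),("flapfin",170,[(222,358)]),("hinge ends",133,[(88,212),(347,190)])):
    print(nm,[C(p,z).tolist() for p in pts])
for n,i in I.items():
    P=cloud(i); px=i["pixels"].astype(int); V=px.max(-1); S=V-px.min(-1)
    R=(P[...,0]>300)&(P[...,0]<800)&(abs(P[...,1])<350)
    # flap edges / extr top in plane z
    m=big(R&(P[...,2]>120)&(S<30)); q=plane(i,131)[m]; r=cv2.minAreaRect(q[:,:2].astype(np.float32)); print(n,"extr",np.round(r[0],1),np.round(r[1],1),r[2])
    print('  depth med of roof',np.median(P[m][:,2]))
    T=plane(i,18); m=(S<22)&(V>110)&(T[...,0]>440)&(T[...,0]<610)&(T[...,1]>-215)&(T[...,1]<-60); m=big(cv2.morphologyEx(m.astype(np.uint8),cv2.MORPH_OPEN,np.ones((5,5))))
    r=cv2.minAreaRect(T[m][:,:2].astype(np.float32)); print("  tray",np.round(r[0],1),np.round(r[1],1),r[2], cv2.boxPoints(r).round().tolist())
    F=plane(i,34); m=(V<60)&(F[...,0]>480)&(F[...,0]<550)&(F[...,1]>-225)&(F[...,1]<-160); m=big(m); r=cv2.minAreaRect(F[m][:,:2].astype(np.float32)); print("  tfin",np.round(r[0],1),np.round(r[1],1),r[2],m.sum())
    F=plane(i,170); m=(V<60)&(F[...,0]>390)&(F[...,0]<460)&(F[...,1]>110)&(F[...,1]<190); m=big(m); print("  ffin",F[m].mean(0).round(1),P[m][:,2].max().round(1),m.sum())
```

```text
extr corners [[631.8, 265.8], [648.8, 69.9], [406.7, 49.5], [388.3, 246.2]]
tray [[586.6, -71.0], [573.0, -189.4], [467.6, -175.9], [482.3, -59.9]]
trayfin [[523.3, -196.7]]
railU [[566.2, 60.8], [571.6, 2.8], [585.8, -20.0]]
railL [[441.0, 48.8], [446.0, -6.4], [435.5, -33.4]]
flapfin [[445.4, 149.4]]
hinge ends [[541.1, 244.9], [553.4, 75.6]]
scene extr [517.9 163.9] [248.7 205. ] 5.30876350402832
  depth med of roof 134.83464321249005
  tray [ 538.2 -116.6] [115.2 141.9] 88.86123657226562 [[466.0, -173.0], [608.0, -176.0], [610.0, -60.0], [468.0, -58.0]]
  tfin [ 515.9 -190.2] [14.6 36.1] 2.8839149475097656 50
  ffin [426.5 163.3 170. ] 1057.6 244
top extr [519.2 159.6] [249.9 199.2] 5.400439262390137
  depth med of roof 135.01812918266683
  tray [ 538. -123.] [126.7 141.2] 89.23576354980469 [[467.0, -185.0], [608.0, -187.0], [609.0, -61.0], [468.0, -59.0]]
  tfin [ 517.3 -195.4] [27.6 14.3] 81.10816955566406 69
  ffin [428.2 146.4 170. ] 959.3 235
```

step_arm:
  plan:
    - [1,0,0,0,0,0,-1]
    - [1,0,0,0,0,0,-1]
    - [1,0,0,0,0,0,-1]
    - [1,0,0,0,0,0,-1]
    - [1,0,0,0,0,0,-1]
    - [1,0,0,0,0,0,-1]
    - [1,0,0,0,0,0,-1]
    - [1,0,0,0,0,0,-1]
    - [1,0,0,0,0,0,-1]
    - [1,0.755,0.442,0.2,0,0,0]
    - [1,0.755,0.442,0.2,0,0,0]
    - [1,0.755,0.442,0.2,0,0,0]
    - [1,0.755,0.442,0.2,0,0,0]
    - [1,0.755,0.442,0.2,0,0,0]
    - [1,0.755,0.442,0.2,0,0,0]
    - [1,0.755,0.442,0.2,0,0,0]
    - [1,0.755,0.442,0.2,0,0,0]
    - [1,0.755,0.442,0.2,0,0,0]
    - [1,0.755,0.442,0.2,0,0,0]
    - [1,0.755,0.442,0.2,0,0,0]

```text
t: 2.6
ee_pos: [518.9, -196.0, 112.1]
orientation: [-2.346, -2.089, 0.0]
ft_force: [0.7, -0.8, 0.1]
width: 88.0
grasp_force: 0.0
```

```bash
cat > go.py <<'E'
import sys, numpy as np
from scipy.spatial.transform import Rotation as R
from workcell import get_obs
# go.py x y z yaw_of_tool_y(deg): needed tool-frame shift (units of 50 mm, for the yaw after the turn) and turn (units of .12)
o=get_obs(); r=R.from_rotvec(o["orientation"]); M=r.as_matrix(); p=o["ee_pos"]
print("t",o["t"],"pos",np.round(p,1),"yaw_y",np.degrees(np.arctan2(M[1,1],M[0,1])).round(2),"z",M[:,2].round(3),"w",round(o["width"],1),"gf",round(o["grasp_force"],1),"F",np.round(o["ft_force"],1),"q6",round(o["qpos"][5],2))
if len(sys.argv)>4:
    x,y,z,a=map(float,sys.argv[1:5]); a=np.radians(a); ya=np.array([np.cos(a),np.sin(a),0]); za=np.array([0,0,-1.]); G=np.stack([np.cross(ya,za),ya,za],1)
    print("turn",((r.inv()*R.from_matrix(G)).as_rotvec()/.12).round(2),"shift",(G.T@(np.array([x,y,z])-p)/50).round(3), "shift now-axes",(M.T@(np.array([x,y,z])-p)/50).round(3))
E
python3 go.py 518.3 -197 5 -6.8
```

```text
t 2.6 pos [ 518.9 -196.   112.1] yaw_y -6.65 z [-0.  0. -1.] w 88.0 gf 0.0 F [ 0.7 -0.8  0.1] q6 -0.27
turn [-0.   -0.    0.02] shift [-0.022 -0.01   2.143] shift now-axes [-0.022 -0.01   2.143]
```

step_arm:
  plan:
    - [1,0,0,0.5,0,0,0]
    - [1,-0.02,-0.01,0.5,0,0,0]
    - [1,0,0,0.5,0,0,0]
    - [1,0,0,0.4,0,0,0]
    - [1,0,0,0.2,0,0,0]
    - [-1,0,0,0,0,0,0]
    - [-1,0,0,0,0,0,0]
    - [-1,0,0,0,0,0,0]
    - [-1,0,0,0,0,0,0]
    - [-1,0,0,0,0,0,0]
    - [-1,0,0,0,0,0,0]
    - [-1,0,0,0,0,0,0]
    - [-1,0,0,0,0,0,0]

```text
t: 4.22
ee_pos: [517.8, -198.2, 7.7]
orientation: [2.346, 2.089, 0.0]
ft_force: [-0.9, 0.4, 2.5]
width: 13.5
grasp_force: 30.0
```

```bash
cat > tray.py <<'E'
import sys
from h import *
from workcell import vision
i=vision.get_image("top"); np.savez("pics/last.npz",**i); cv2.imwrite(f"pics/{sys.argv[1]}.png",i["pixels"][:,:,::-1])
a=i["pixels"][150:300,180:440,::-1]; cv2.imwrite(f"pics/{sys.argv[1]}c.png",cv2.resize(a,None,fx=3,fy=3,interpolation=cv2.INTER_CUBIC))
E
python3 go.py 518.3 -197 5 -6.8; python3 tray.py g1
```

```text
t 4.225 pos [ 517.8 -198.2    7.7] yaw_y -6.65 z [ 0. -0. -1.] w 13.5 gf 30.0 F [-0.9  0.4  2.5] q6 -0.27
turn [0.   0.   0.02] shift [0.025 0.006 0.053] shift now-axes [0.025 0.006 0.053]
```

View pics/g1c.png

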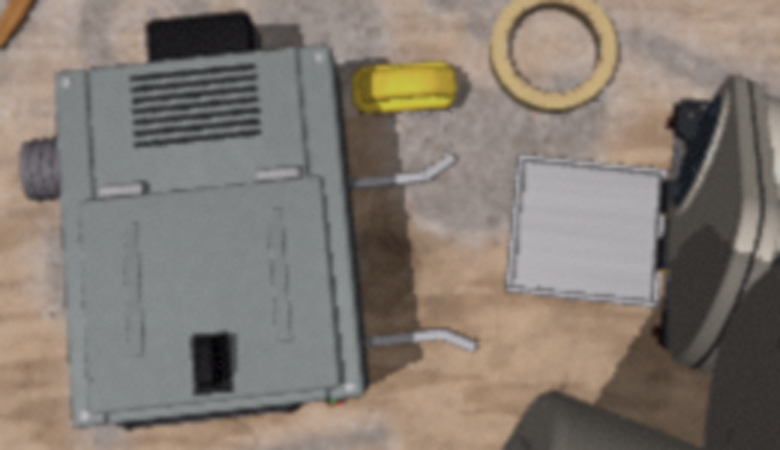

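step_arm:
  plan:
    - [-1,0,0.05,0,0,0,-0.45]
    - [-1,0,0,0,0,0,-0.45]
    - [-1,0,0,0,0,0,-0.4]
    - [-1,0,0,0,0,0,-0.38]
    - [-1,0,0,0,0,0,0]

```text
t: 4.9
ee_pos: [520.4, -198.5, 7.7]
orientation: [2.124, 2.314, 0.0]
ft_force: [0.5, -0.2, 0.2]
width: 13.8
grasp_force: 30.0
```

```bash
python3 go.py 525 -191.7 7.5 5
```

```text
t 4.9 pos [ 520.4 -198.5    7.7] yaw_y 4.89 z [ 0. -0. -1.] w 13.8 gf 30.0 F [ 0.5 -0.2  0.2] q6 -0.47
turn [ 0.    0.   -0.02] shift [0.128 0.104 0.004] shift now-axes [0.128 0.104 0.004]
```

step_arm:
  plan:
    - [-1,0.06,0.052,0,0,0,-0.02]
    - [-1,0.06,0.052,0,0,0,0]
    - [-1,0.2,0,0,0,0,0]
    - [-1,0.2,0,0,0,0,0]
    - [-1,0.2,0,0,0,0,0]
    - [-1,0.2,0,0,0,0,0]
    - [-1,0.2,0,0,0,0,0]
    - [-1,0.2,0,0,0,0,0]
    - [-1,0,0,0,0,0,0]

```text
t: 6.02
ee_pos: [519.3, -131.2, 7.6]
orientation: [-2.12, -2.317, -0.0]
ft_force: [-0.9, 2.1, -0.8]
width: 13.5
grasp_force: 30.0
```

```bash
python3 go.py 514.9 -76.2 7.5 5; python3 tray.py g2
```

```text
t 6.025 pos [ 519.3 -131.2    7.6] yaw_y 5.08 z [-0.001  0.001 -1.   ] w 13.5 gf 30.0 F [-0.9  2.1 -0.8] q6 -0.36
turn [-0.   -0.01  0.01] shift [1.104 0.007 0.003] shift now-axes [1.104 0.009 0.004]
```

View pics/g2c.png

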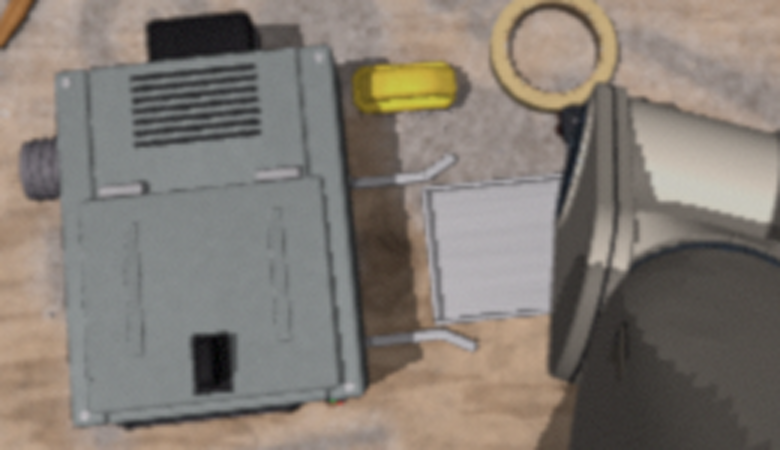

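Run:
```python
from h import *
i=dict(np.load("pics/last.npz")); C=lambda p,z: ray(i,180+(p[0]+.5)/3-.5,150+(p[1]+.5)/3-.5,z)[:2]
e=np.array([np.cos(np.radians(5)),np.sin(np.radians(5))]);f=np.array([-e[1],e[0]]);d=np.array([503.2,57.3])
for nm,z,ps in(("front",18,[(427,188),(436,323)]),("rails",13,[(405,179),(420,178),(410,338),(440,335)]),("tape",12,[(492,50),(618,50),(555,111)]),("brush",30,[(355,112),(458,108)])):
    for p in ps: q=C(p,z); print(nm,q.round(1),"dock frame",round((q-d)@e,1),round((q-d)@f,1))
```

```text
front [560.6   2.7] dock frame 52.4 -59.4
front [454.3  -2.8] dock frame -54.0 -55.6
rails [568.8  20.2] dock frame 62.1 -42.7
rails [569.4   8.1] dock frame 61.7 -54.8
rails [443.1  17.7] dock frame -63.4 -34.2
rails [445.1  -5.9] dock frame -63.4 -57.9
tape [674.8 -52.4] dock frame 161.3 -124.2
tape [ 673.6 -155.9] dock frame 151.1 -227.3
tape [ 623.1 -102.4] dock frame 105.6 -169.5
brush [620.7  59.3] dock frame 117.3 -8.2
brush [623.  -22.8] dock frame 112.3 -90.2
```

step_arm:
  plan:
    - [-1,0.2,0,0,0,0,0]
    - [-1,0.2,0,0,0,0,0]
    - [-1,0.2,0,0,0,0,0]
    - [-1,0.2,0,0,0,0,0]
    - [-1,0.1,0,0,0,0,0]
    - [-1,0.05,0,0,0,0,0]
    - [-1,0,0,0,0,0,0]

```text
t: 6.95
ee_pos: [515.3, -84.6, 7.7]
orientation: [-2.121, -2.317, -0.0]
ft_force: [-0.1, 2.5, 0.1]
width: 13.3
grasp_force: 30.0
```

step_arm:
  plan:
    - [-1,0.05,0,0,0,0,0]
    - [-1,0.04,0,0,0,0,0]
    - [-1,0.04,0,0,0,0,0]
    - [-1,0,0,0,0,0,0]

```text
t: 7.45
ee_pos: [514.8, -78.3, 7.7]
orientation: [-2.122, -2.317, -0.0]
ft_force: [0.5, -0.3, -2.1]
width: 13.8
grasp_force: 30.0
```

```bash
python3 go.py 514.9 -76.2 7.5 5
```

```text
t 7.45 pos [514.8 -78.3   7.7] yaw_y 5.04 z [-0.  0. -1.] w 13.8 gf 30.0 F [ 0.5 -0.3 -2.1] q6 -0.26
turn [-0.   -0.    0.01] shift [0.042 0.005 0.003] shift now-axes [0.042 0.005 0.003]
```

step_arm:
  plan:
    - [-1,0.04,0,0,0,0,0]
    - [-1,0.04,0,0,0,0,0]
    - [-1,0,0,0,0,0,0]

```text
t: 7.82
ee_pos: [515.7, -75.6, 8.0]
orientation: [2.118, 2.317, 0.0]
ft_force: [1.8, -8.6, -0.7]
width: 13.8
grasp_force: 30.0
```

step_arm:
  plan:
    - [-1,0.03,0,0,0,0,0]
    - [-1,0.03,0,0,0,0,0]
    - [-1,0,0,0,0,0,0]

```text
t: 8.2
ee_pos: [515.8, -75.3, 8.4]
orientation: [2.116, 2.315, -0.002]
ft_force: [-0.9, -28.0, 0.2]
width: 14.3
grasp_force: 30.0
```

step_arm:
  plan:
    - [1,0,0,0,0,0,0]
    - [1,0,0,0,0,0,0]
    - [1,0,0,0,0,0,0]
    - [1,0,0,0,0,0,0]
    - [1,0,0,-0.3,0,0,0]
    - [1,0,0,-0.6,0,0,0]
    - [1,0,0,-0.8,0,0,0]
    - [1,0,0,-0.9,0,0,0]
    - [1,0,0,-0.9,0,0,0]
    - [1,0,0,-0.9,0,0,0]
    - [1,0,0,0,0,0,-1]
    - [1,0,0,0,0,0,-1]
    - [1,0,0,0,0,0,-1]
    - [1,0,0,0,0,0,-1]
    - [1,0,0,0,0,0,-1]
    - [1,0,0,0,0,0,-1]
    - [1,0,0,0,0,0,-1]

```text
t: 10.32
ee_pos: [514.0, -71.1, 227.7]
orientation: [-0.986, -2.982, -0.001]
ft_force: [1.0, -0.0, -0.6]
width: 88.3
grasp_force: 0.0
```

step_arm:
  plan:
    - [1,0,0,0,0,0,-1]
    - [1,0,0,0,0,0,-1]
    - [1,0,0,0,0,0,-1]
    - [1,0,0,0,0,0,-1]
    - [1,0,0,0,0,0,-1]
    - [1,0,0,0,0,0,-1]
    - [1,0,0,0,0,0,0]

```text
t: 11.2
ee_pos: [514.0, -71.1, 227.7]
orientation: [0.12, -3.139, -0.001]
ft_force: [-0.6, -0.4, -0.2]
width: 87.6
grasp_force: 0.0
```

```bash
python3 go.py 427.7 151.5 220 95; python3 tray.py g3
python3 - <<'E'
from h import *
from workcell import vision
i=vision.get_image("scene"); np.savez("pics/s3.npz",**i)
P=cloud(i); px=i["pixels"].astype(int); V=px.max(-1)
m=(V<50)&(abs(P[...,0]-428)<35)&(abs(P[...,1]-152)<35)&(P[...,2]>140)&(P[...,2]<190); q=P[big(m)]
t=q[q[:,2]>q[:,2].max()-6]; print(len(t),t.mean(0),t.min(0),t.max(0))
S=V-px.min(-1)
# flap tilt: fit plane to flap pts in extr frame
e=np.radians(5); X=(P[...,:2]-[494.4,157.3])@np.array([[np.cos(e),-np.sin(e)],[np.sin(e),np.cos(e)]])
m=(S<30)&(X[...,0]>-70)&(X[...,0]<45)&(abs(X[...,1])<70)&(P[...,2]>120)&(P[...,2]<155)&(V>70)
A=np.c_[X[m],np.ones(m.sum())]; print(np.linalg.lstsq(A,P[m][:,2],rcond=None)[0].round(4))
E
```

```text
t 11.2 pos [514.  -71.1 227.7] yaw_y 94.38 z [-0.  0. -1.] w 87.6 gf 0.0 F [-0.6 -0.4 -0.2] q6 -1.81
turn [ 0.   -0.   -0.09] shift [1.332 4.586 0.153] shift now-axes [1.382 4.571 0.155]
45 [426.36266432 152.82675839 175.30964911] [414.75781571 145.26881716 173.50138316] [441.06250485 159.39307964 179.45046707]
[-3.960000e-02 -1.700000e-03  1.387937e+02]
```

View pics/g3c.png

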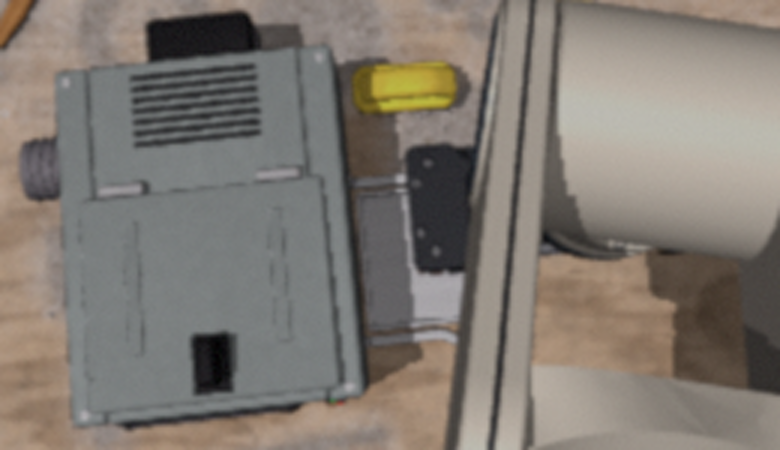

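The tray sits between the rails against the wall, its exposed part at about (410,260) in the crop. The brush at (405,87) has not moved.

step_arm:
  plan:
    - [1,0.08,0.3,0,0,0,-0.09]
    - [1,0.16,0.57,0,0,0,0]
    - [1,0.19,0.67,0,0,0,0]
    - [1,0.19,0.67,0,0,0,0]
    - [1,0.19,0.67,0,0,0,0]
    - [1,0.19,0.67,0,0,0,0]
    - [1,0.16,0.57,0,0,0,0]
    - [1,0.12,0.47,0,0,0,0]
    - [1,0,0,0,0,0,0]

```text
t: 12.42
ee_pos: [429.5, 152.9, 227.7]
orientation: [0.142, -3.138, -0.0]
ft_force: [0.0, 0.5, -0.8]
width: 87.8
grasp_force: 0.0
```

```bash
python3 go.py 428.5 151.9 149 95
```

```text
t 12.425 pos [429.5 152.9 227.7] yaw_y 95.18 z [-0.  0. -1.] w 87.8 gf 0.0 F [ 0.   0.5 -0.8] q6 -1.35
turn [ 0.   -0.    0.03] shift [ 0.021 -0.018  1.574] shift now-axes [ 0.021 -0.019  1.574]
```

step_arm:
  plan:
    - [1,0.02,-0.02,0.3,0,0,0]
    - [1,0,0,0.5,0,0,0]
    - [1,0,0,0.45,0,0,0]
    - [1,0,0,0.3,0,0,0]
    - [-1,0,0,0,0,0,0]
    - [-1,0,0,0,0,0,0]
    - [-1,0,0,0,0,0,0]
    - [-1,0,0,0,0,0,0]
    - [-1,0,0,0,0,0,0]
    - [-1,0,0,0,0,0,0]
    - [-1,0,0,0,0,0,0]
    - [-1,0,0,0,0,0,0]

```text
t: 13.92
ee_pos: [429.5, 151.5, 150.2]
orientation: [0.137, -3.139, -0.004]
ft_force: [-1.8, 3.9, -0.2]
width: 13.8
grasp_force: 30.0
```

```bash
python3 go.py 428.5 151.9 150 95
python3 - <<'E'
import numpy as np
# arc steps: tool x yaw 185 => tool x = -ext x ; tool z = -z
a=np.linspace(.045,1.60,15); p=np.c_[-125*np.cos(a)+29*np.sin(a),29*np.cos(a)+125*np.sin(a)]
print(np.c_[a[1:],-np.diff(p,axis=0)/50].round(3).tolist()); print(p[-1]-p[0])
E
```

```text
t 13.925 pos [429.5 151.5 150.2] yaw_y 94.98 z [-0.     0.002 -1.   ] w 13.8 gf 30.0 F [-1.8  3.9 -0.2] q6 -1.35
turn [ 0.02  0.   -0.  ] shift [0.019 0.009 0.004] shift now-axes [0.019 0.009 0.004]
[[0.156, -0.092, -0.27], [0.267, -0.121, -0.258], [0.378, -0.149, -0.243], [0.489, -0.175, -0.225], [0.6, -0.199, -0.204], [0.711, -0.22, -0.181], [0.823, -0.239, -0.155], [0.934, -0.255, -0.128], [1.045, -0.267, -0.099], [1.156, -0.277, -0.068], [1.267, -0.282, -0.037], [1.378, -0.285, -0.006], [1.489, -0.284, 0.026], [1.6, -0.279, 0.057]]
[156.20647402  89.50617002]
```

step_arm:
  plan:
    - [-1,-0.092,0,-0.27,0,0,0]
    - [-1,-0.121,0,-0.258,0,0,0]
    - [-1,-0.149,0,-0.243,0,0,0]
    - [-1,-0.175,0,-0.225,0,0,0]
    - [-1,-0.199,0,-0.204,0,0,0]
    - [-1,-0.22,0,-0.181,0,0,0]
    - [-1,-0.239,0,-0.155,0,0,0]

```text
t: 14.8
ee_pos: [487.3, 156.8, 226.0]
orientation: [0.138, -3.134, -0.003]
ft_force: [-3.7, 7.5, -7.1]
width: 13.9
grasp_force: 30.0
```

step_arm:
  plan:
    - [-1,-0.255,0,-0.128,0,0,0]
    - [-1,-0.267,0,-0.099,0,0,0]
    - [-1,-0.277,0,-0.068,0,0,0]
    - [-1,-0.282,0,-0.037,0,0,0]
    - [-1,-0.285,0,-0.006,0,0,0]
    - [-1,-0.284,0,0.026,0,0,0]
    - [-1,-0.279,0,0.057,0,0,0]
    - [-1,0,0,0,0,0,0]

```text
t: 15.8
ee_pos: [586.2, 166.0, 240.3]
orientation: [-0.138, 3.137, 0.005]
ft_force: [0.6, 7.1, 4.2]
width: 13.5
grasp_force: 30.0
```

```bash
python3 go.py
python3 - <<'E'
import cv2
from workcell import vision
i=vision.get_image("scene"); cv2.imwrite("pics/s4.png",cv2.resize(i["pixels"][130:340,240:480,::-1],None,fx=2.5,fy=2.5))
E
```

```text
t 15.8 pos [586.2 166.  240.3] yaw_y 95.03 z [ 0.001  0.003 -1.   ] w 13.5 gf 30.0 F [0.6 7.1 4.2] q6 -1.4
```

View pics/s4.png

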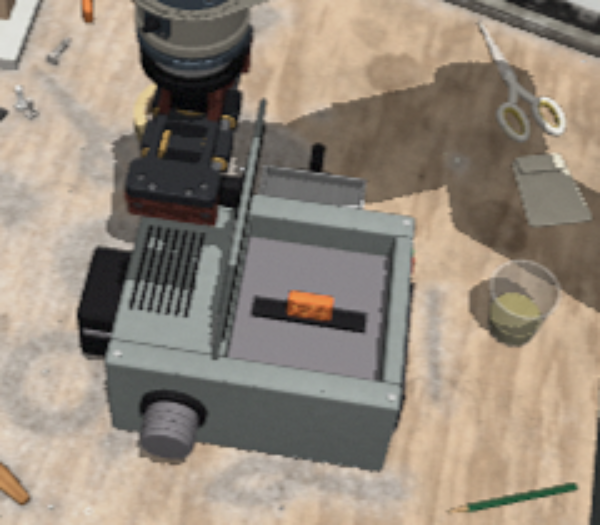

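The flap stands upright as a thin sheet from (262,100) to (218,350). The well is open and the orange tab is at (311,305), with the gripper behind the flap holding the fin.

step_arm:
  plan:
    - [1,0,0,0,0,0,0]
    - [1,0,0,0,0,0,0]
    - [1,0,0,0,0,0,0]
    - [1,0,0,0,0,0,0]
    - [1,0,0,-0.3,0,0,0]
    - [1,0,0,-0.5,0,0,0]
    - [1,0,0,-0.5,0,0,0]
    - [1,0,0,-0.1,0,0,0]
    - [1,0,0,0,0,0,0]

```text
t: 16.98
ee_pos: [585.1, 164.1, 310.0]
orientation: [-0.138, 3.138, 0.0]
ft_force: [-0.1, -0.2, -0.6]
width: 87.5
grasp_force: 0.0
```

```bash
python3 go.py 479.5 156 310 95
cat > tab.py <<'E'
from h import *
from workcell import vision
e=np.radians(5)
for n in("scene","top"):
    i=vision.get_image(n); px=i["pixels"].astype(int); P=cloud(i); F=plane(i,121)
    m=(px[...,0]>140)&(px[...,0]-px[...,2]>70)&(px[...,1]<px[...,0]*.75)&(abs(F[...,0]-480)<60)&(abs(F[...,1]-156)<60)
    if m.sum()<5: print(n,"none",m.sum()); continue
    m=big(m); r=cv2.minAreaRect(F[m][:,:2].astype(np.float32)); q=P[m]; t=q[q[:,2]>q[:,2].max()-8]
    print(n,m.sum(),"z121 rect",np.round(r[0],1),np.round(r[1],1),round(r[2],1),"depth top",t.mean(0).round(1),"all",q.mean(0).round(1),q[:,2].max().round(1))
    X=lambda p:((p-[494.4,157.3])@np.array([[np.cos(e),-np.sin(e)],[np.sin(e),np.cos(e)]])).round(1)
    f=X(F[m][:,:2]); print("  ext frame x",f[:,0].min(),f[:,0].max(),"y",f[:,1].min(),f[:,1].max())
    # flap tilt from depth
    Q=np.c_[X(P[...,:2].reshape(-1,2)),P[...,2].ravel()]; k=(abs(Q[:,0]-58)<30)&(abs(Q[:,1])<75)&(Q[:,2]>165)&(Q[:,2]<270)
    if k.sum()>50: print("  flap x per z",np.polyfit(Q[k][:,2]-133,Q[k][:,0],1).round(3),k.sum())
E
python3 tab.py
```

```text
t 16.975 pos [585.1 164.1 310. ] yaw_y 95.04 z [ 0.001  0.    -1.   ] w 87.5 gf 0.0 F [-0.1 -0.2 -0.6] q6 -1.4
turn [0.   0.   0.01] shift [ 2.119  0.022 -0.   ] shift now-axes [ 2.119e+00  2.300e-02 -1.000e-03]
scene 144 z121 rect [476.7 162.6] [39.9 24.5] 5.9 depth top [ 421.7  751.7 1057.6] all [476.4 162.1 122.3] 1057.6
  ext frame x -37.0 2.9 y -5.5 19.2
  flap x per z [3.6000e-02 5.0646e+01] 245
top none 0
```

step_arm:
  plan:
    - [1,0.25,0,0,0,0,0]
    - [1,0.4,0,0,0,0,0]
    - [1,0.5,0.02,0,0,0,0]
    - [1,0.5,0.02,0,0,0,0]
    - [1,0.3,0,0,0,0,0]
    - [1,0.18,0,0,0,0,0]
    - [1,0,0,0.3,0,0,0]
    - [1,0,0,0.5,0,0,0]
    - [1,0,0,0.6,0,0,0]
    - [1,0,0,0.6,0,0,0]
    - [1,0,0,0.5,0,0,0]
    - [1,0,0,0,0,0,0]

```text
t: 18.58
ee_pos: [477.7, 156.3, 182.2]
orientation: [0.138, -3.134, 0.002]
ft_force: [0.1, -0.6, 0.5]
width: 87.7
grasp_force: 0.0
```

```bash
python3 go.py 478.8 156.3 98 95
```

```text
t 18.575 pos [477.7 156.3 182.2] yaw_y 95.03 z [-0.005 -0.001 -1.   ] w 87.7 gf 0.0 F [ 0.1 -0.6  0.5] q6 -1.37
turn [-0.01 -0.04  0.  ] shift [-0.022 -0.002  1.683] shift now-axes [-0.03   0.     1.683]
```

step_arm:
  plan:
    - [1,-0.02,0,0.4,0,-0.04,0]
    - [1,0,0,0.5,0,0,0]
    - [1,0,0,0.4,0,0,0]
    - [1,0,0,0.25,0,0,0]
    - [1,0,0,0.12,0,0,0]
    - [-1,0,0,0,0,0,0]
    - [-1,0,0,0,0,0,0]
    - [-1,0,0,0,0,0,0]
    - [-1,0,0,0,0,0,0]
    - [-1,0,0,0,0,0,0]
    - [-1,0,0,0,0,0,0]
    - [-1,0,0,0,0,0,0]
    - [-1,0,0,0,0,0,0]

```text
t: 20.2
ee_pos: [480.2, 156.9, 101.2]
orientation: [-0.138, 3.134, 0.0]
ft_force: [0.2, 3.0, -1.0]
width: 11.9
grasp_force: 30.1
```

```bash
python3 go.py 478.8 156.3 98 95
```

```text
t 20.2 pos [480.2 156.9 101.2] yaw_y 95.04 z [ 0.005  0.    -1.   ] w 11.9 gf 30.1 F [ 0.2  3.  -1. ] q6 -1.36
turn [0.   0.04 0.01] shift [ 0.029 -0.01   0.064] shift now-axes [ 0.029 -0.01   0.064]
```

step_arm:
  plan:
    - [-0.4,0,0,0,0,0,0]
    - [-0.4,0,0,0,0,0,0]
    - [-0.4,0,0,0.04,0,0.04,0]
    - [-0.4,0,0,0.02,0,0,0]
    - [-0.4,0,0,0,0,0,0]
    - [-1,0,0,0,0,0,0]
    - [-1,0,0,0,0,0,0]
    - [-1,0,0,0,0,0,0]
    - [-1,0,0,0,0,0,0]
    - [-1,0,0,0,0,0,0]

```text
t: 21.45
ee_pos: [480.2, 156.9, 98.2]
orientation: [0.138, -3.139, 0.0]
ft_force: [0.1, -0.5, -0.0]
width: 12.0
grasp_force: 30.0
```

```bash
python3 go.py 478.8 156.3 280 95
```

```text
t 21.45 pos [480.2 156.9  98.2] yaw_y 95.04 z [-0. -0. -1.] w 12.0 gf 30.0 F [ 0.1 -0.5 -0. ] q6 -1.37
turn [-0.   -0.    0.01] shift [ 0.029 -0.009 -3.635] shift now-axes [ 0.029 -0.009 -3.635]
```

step_arm:
  plan:
    - [-1,0,0,-0.1,0,0,0]
    - [-1,0,0,-0.2,0,0,0]
    - [-1,0,0,-0.25,0,0,0]
    - [-1,0,0,-0.25,0,0,0]
    - [-1,0,0,-0.25,0,0,0]

```text
t: 22.08
ee_pos: [480.4, 156.9, 151.9]
orientation: [-0.138, 3.138, 0.0]
ft_force: [-0.2, 0.0, -1.4]
width: 11.6
grasp_force: 30.0
```

step_arm:
  plan:
    - [-1,0,0,-0.25,0,0,0]
    - [-1,0,0,-0.3,0,0,0]
    - [-1,0,0,-0.3,0,0,0]
    - [-1,0,0,-0.4,0,0,0]
    - [-1,0,0,-0.4,0,0,0]
    - [-1,0,0,-0.4,0,0,0]
    - [-1,0,0,-0.2,0,0,0]
    - [-1,0,0,0,0,0,0]

```text
t: 23.08
ee_pos: [480.5, 157.0, 263.9]
orientation: [-0.138, 3.137, 0.001]
ft_force: [0.9, -0.2, -0.2]
width: 11.8
grasp_force: 30.0
```

```bash
python3 go.py 508.4 -3.2 260 95
python3 - <<'E'
import cv2
from workcell import vision
i=vision.get_image("scene"); cv2.imwrite("pics/s5.png",cv2.resize(i["pixels"][80:340,240:480,::-1],None,fx=2.2,fy=2.2))
E
```

```text
t 23.075 pos [480.5 157.  263.9] yaw_y 95.04 z [ 0.001  0.    -1.   ] w 11.8 gf 30.0 F [ 0.9 -0.2 -0.2] q6 -1.37
turn [0.   0.01 0.01] shift [-0.277 -3.24   0.078] shift now-axes [-0.274 -3.24   0.078]
```

View pics/s5.png

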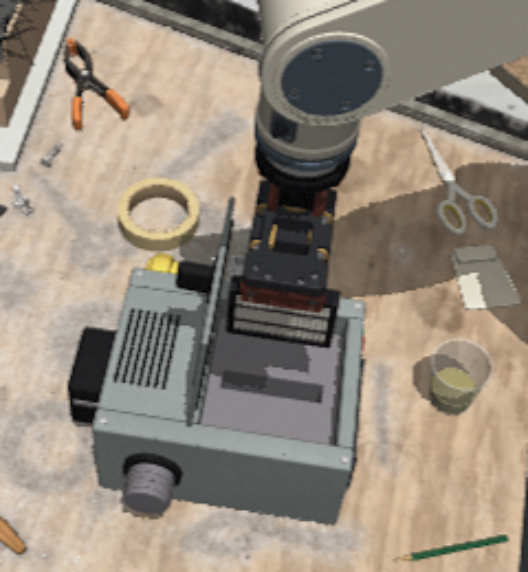

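The cassette is out of its slot, hanging upright below the gripper at (283,318). The flap is still upright at (215,310), and the tape and brush have not moved.

step_arm:
  plan:
    - [-1,0,-0.15,0,0,0,0]
    - [-1,0,-0.35,0,0,0,0]
    - [-1,0,-0.5,0,0,0,0]
    - [-1,0,-0.55,0,0,0,0]
    - [-1,0,-0.55,0,0,0,0]
    - [-1,0,-0.5,0,0,0,0]
    - [-1,0,-0.4,0,0,0,0]
    - [-1,0,-0.24,0,0,0,0]
    - [-1,0,0,0,0,0,0]

```text
t: 24.25
ee_pos: [494.3, -5.4, 263.0]
orientation: [0.135, -3.138, -0.0]
ft_force: [-0.5, 0.9, -2.1]
width: 12.0
grasp_force: 30.0
```

step_arm:
  plan:
    - [-1,0,0,0,0,0,0.3]
    - [-1,0,0,0,0,0,0.7]
    - [-1,0,0,0,0,0,0.9]
    - [-1,0,0,0,0,0,0.9]
    - [-1,0,0,0,0,0,0.9]
    - [-1,0,0,0,0,0,0.9]
    - [-1,0,0,0,0,0,0.9]
    - [-1,0,0,0,0,0,0.9]
    - [-1,0,0,0,0,0,0.9]
    - [-1,0,0,0,0,0,0.9]
    - [-1,0,0,0,0,0,0.9]
    - [-1,0,0,0,0,0,0.9]
    - [-1,0,0,0,0,0,0.9]
    - [-1,0,0,0,0,0,0.9]
    - [-1,0,0,0,0,0,0.9]
    - [-1,0,0,0,0,0,0.7]
    - [-1,0,0,0,0,0,0.42]
    - [-1,0,0,0,0,0,0]

```text
t: 26.5
ee_pos: [494.4, -3.8, 263.2]
orientation: [-2.22, -2.222, -0.0]
ft_force: [0.3, 0.1, -0.6]
width: 11.8
grasp_force: 30.0
```

```bash
python3 go.py 508.4 -4 173 0
```

```text
t 26.5 pos [494.4  -3.8 263.2] yaw_y 0.05 z [-0.  0. -1.] w 11.8 gf 30.0 F [ 0.3  0.1 -0.6] q6 -0.03
turn [-0.   -0.    0.01] shift [-0.004  0.28   1.804] shift now-axes [-0.004  0.28   1.804]
```

step_arm:
  plan:
    - [-1,0,0.08,0.1,0,0,0]
    - [-1,0,0.1,0.25,0,0,0]
    - [-1,0,0.1,0.3,0,0,0]
    - [-1,0,0,0.3,0,0,0]
    - [-1,0,0,0.3,0,0,0]
    - [-1,0,0,0.25,0,0,0]
    - [-1,0,0,0.2,0,0,0]
    - [-1,0,0,0.1,0,0,0]
    - [-1,0,0,0,0,0,0]
    - [-1,0,0,0,0,0,0]

```text
t: 27.75
ee_pos: [508.8, -4.5, 173.6]
orientation: [2.221, 2.221, 0.001]
ft_force: [0.1, -0.2, -1.0]
width: 12.0
grasp_force: 30.0
```

```bash
python3 go.py 508.4 -4 173 0
python3 - <<'E'
from h import *
from workcell import vision
i=vision.get_image("scene"); np.savez("pics/s6.npz",**i); cv2.imwrite("pics/s6.png",cv2.resize(i["pixels"][80:340,240:480,::-1],None,fx=2.3,fy=2.3))
P=cloud(i); e=np.radians(5); X=(P[...,:2]-[494.4,157.3])@np.array([[np.cos(e),-np.sin(e)],[np.sin(e),np.cos(e)]]);z=P[...,2]
k=(abs(X[...,0]-60)<15)&(abs(X[...,1])<75)&(z>170)&(z<270); print("flap",np.polyfit(z[k]-133,X[...,0][k],1).round(3),k.sum(), [round(float(np.median(X[...,0][k&(abs(z-h)<10)])),1) for h in(180,220,260)])
k=(abs(P[...,0]-508)<40)&(abs(P[...,1]+4)<70)&(z>90)&(z<165); q=P[k]; print("cassette pts",k.sum(),np.percentile(q,[2,50,98],axis=0).round(1).tolist())
T=i["pixels"]
E
```

```text
t 27.75 pos [508.8  -4.5 173.6] yaw_y 0.02 z [ 0.001 -0.    -1.   ] w 12.0 gf 30.0 F [ 0.1 -0.2 -1. ] q6 -0.03
turn [0.01 0.   0.  ] shift [ 0.009 -0.008  0.012] shift now-axes [ 0.009 -0.008  0.012]
flap [ 0.177 38.958] 123 [49.1, 45.8, 63.2]
cassette pts 239 [[472.5, -35.9, 105.5], [502.7, 45.9, 130.0], [536.6, 65.6, 163.0]]
```

View pics/s6.png

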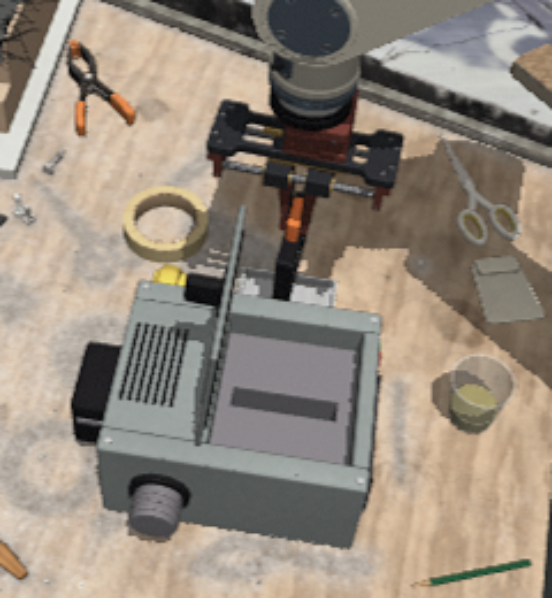

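The cassette hangs edge-on at (288,265) over the docked tray, whose two visible parts are at (262,285) and (312,292). The flap's far top corner is at (243,208), and the tape and brush are in place.

Run:
```python
from h import *
i=dict(np.load("pics/s6.npz")); T=np.linalg.inv(i["T"]); e=np.radians(5)
def pj(p):
    w=np.r_[494.4+p[0]*np.cos(e)-p[1]*np.sin(e),157.3+p[0]*np.sin(e)+p[1]*np.cos(e),p[2],1]; c=T@w
    return [(round((i["fx"]*c[0]/c[2]+i["cx"]-240)*2.3),round((i["fy"]*c[1]/c[2]+i["cy"]-80)*2.3))]
for a in(1.45,1.57,1.6,1.7): print(a,[pj((58-146*np.cos(a),y,133+146*np.sin(a))) for y in(-85,85)])
print("hinge",pj((58,-85,133)),pj((58,85,133)))
a=i["pixels"][80:340,240:480,::-1][40:160,70:125]; 
# before/after bystanders (top view)
from workcell import vision
b=vision.get_image("top"); a0=dict(np.load("pics/top0.npz"))
for n,f in(("brush",lambda p:(p[...,0]>150)&(p[...,2]<70)&(p[...,1]>130)),("tape",lambda p:(p[...,0]>150)&(p[...,0]-p[...,2]>50)&(p[...,2]>=70))):
    for im in(a0,b):
        p=im["pixels"][140:195,295:395].astype(int); v,u=np.where(big(f(p))); print(n,u.mean().round(1),v.mean().round(1),len(u))
```

```text
1.45 [[(247, 207)], [(217, 362)]]
1.57 [[(228, 204)], [(196, 358)]]
1.6 [[(223, 203)], [(190, 357)]]
1.7 [[(207, 202)], [(173, 355)]]
hinge [(223, 300)] [(193, 447)]
brush 21.4 38.0 304Traceback (most recent call last):
  File "<stdin>", line 14, in <module>
  File "h.py", line 16, in big
    n,l,s,c=cv2.connectedComponentsWithStats(m.astype(np.uint8)); k=1+np.argmax(s[1:,4]); return l==k
                                                                      ~~~~~~~~~^^^^^^^^^
    return _wrapfunc(a, 'argmax', axis=axis, out=out, **kwds)
    return bound(*args, **kwds)
ValueError: attempt to get argmax of an empty sequence
```

Run:
```python
import numpy as np, cv2
i=dict(np.load("pics/s6.npz")); a=i["pixels"][165:285,285:385,::-1]; cv2.imwrite("pics/s6z.png",cv2.resize(a,None,fx=5,fy=5,interpolation=cv2.INTER_CUBIC))
```

```text
(no output)
```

View pics/s6z.png

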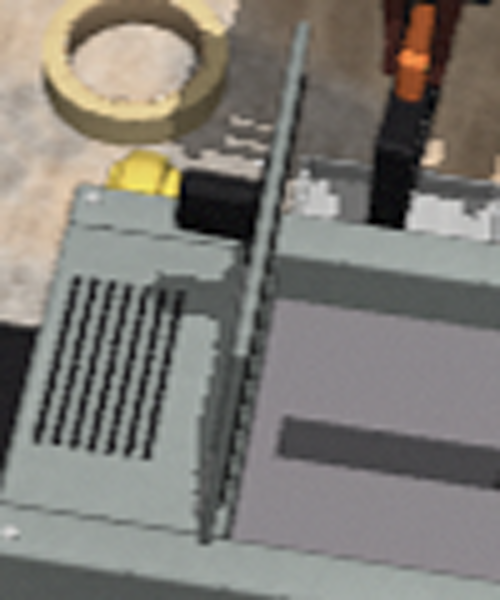

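The zoom shows the flap's top edge running from (304,22) to (242,355). Vision and the measured fin arc put its angle at about 1.5 and 1.6 rad respectively, so I take it as upright. The cassette is upright over the tray, so I'm handing in.

```bash
python3 -c "
from workcell import ctrl
print(ctrl.close_job())"
```

```text
the job is handed in; nothing more can be done
None
```

Job handed in at about 28 s: tray pushed home to contact, flap up at about 1.5–1.6 rad, and the cassette held upright over the middle of the tray, lower edge at about 100 mm and broad face to the front; the brush and tape look untouched in the final scene view (a top-view check failed, arm in the way).

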